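# Dock the transport temperature logger and hold the station's recessed reset button

### The arm

A 7-joint arm with a two-finger parallel gripper is mounted at the origin on the work surface. World frame = base frame: x ahead of the robot, y to its left, z up, the work surface at z = 0. Lengths are in m, angles in degrees, forces in N, time in s.
With the tool pointing down it reaches from about 0.35 to 0.9 m from the base axis. Payload 7.2 kg.
Tool frame: the origin (TCP) lies on the centre line of the jaws, within the pads' length; the fingertips stand 25 mm ahead of it and the grasp point (between the pads) lies 6 mm ahead of it; z points along the fingers, x is the direction in which the jaws open and shut, and the axes are right-handed (so a half turn about z gives the same grasp; the last joint's range is limited). The gripper opens to 85 mm and grips with 20 to 120 N. Pads are 22 mm wide; open, the fingers measure 114 mm over their backs; the gripper's body (76 mm by 85 mm) begins 54 mm behind the grasp point. The pads swing forward as they close: fully open they stand 13 mm farther back than shut.
Start: joints at [72.582, 23.554, -0.728, 91.456, 0.321, 64.991, -4.71], TCP at [0.146, -0.608, 0.256] pointing down, gripper open.
Joint ranges: [-169.25, 169.25], [-16.82, 113.86], [-84.01, 82.57], [7.8, 145.47], [-59.2, 239.2], [7.22, 106.19], [-163.78, 163.78]. Speed limits (degrees/s): [136.94, 136.94, 172.46, 172.46, 180, 180, 180].

### API

Orientations are given as [roll, pitch, yaw] about the fixed x, y, z axes, in that order (R = Rz(yaw) Ry(pitch) Rx(roll)).
In Python, from rig import arm gives the robot as it stands.
- The arm moves only by the shell command python3 -m jog 'ROWS' [FORCE]. ROWS is JSON, a list of rows, each a list of 7 numbers: the shift along the tool's x, y, z in m, then the turn, a rotation vector about the tool's x, y, z in degrees, then the closure in counts, from 0 (fully open) to 255 (shut). In form: [[dx, dy, dz, ax, ay, az, jaw], ...]. A call has 1 to 20 rows; each row is the pose to reach, as a shift and turn from the pose commanded when the call began, along the tool's axes at that moment; what a row does not reach only later rows make up. A row lasts 1/10 s, in which the tool goes at most 50 mm and 8.59 degrees, less where a joint would pass 70% of its speed; a pose out of reach is approached as far as the arm can. A call with a gripper value outside its range is refused whole. The fingers move at their own pace and stop on an object; FORCE is the grip in N (left out, the last holds). Time passes only in rows, so rows that repeat a pose let the fingers close. It gives the time, the measured TCP pose, the force and the opening at its end, in the units of the state.
- arm.observe(): the state, without advancing time (a new reading comes with each control period).
- arm.read_camera(name): name is "scene" or "top" or "wrist"; returns the picture (400x640x3 uint8, blue, green, red); there is no depth.
- arm.get_calibration(name): a dict with "mtx" (3x3 intrinsics, pixels), "R" (3x3) and "t" (3): a world point X has camera coordinates R X + t. Camera axes: x right, y down, z forward; pixel columns grow to the right and rows downward; lengths in m; the calibration is good to about 2 mm. A picture is of the moment at which its call begins: read the wrist's pose just before it. get_calibration takes no time and is no camera call; for the wrist camera it gives the pose at the moment of the call.
- arm.hand_in(): hands the job in, once; it reports no verdict.
Trained networks look in the newest picture that a camera, given by its name, has taken for a name from the list of things; names that differ only in an ending like _2 or _b are one class to them, and where a whole thing is asked for, a point or a joint stands for the part that bears it (a point fixed in the world has none). Each returns a list of dicts, best first, with "confidence" (0 to 1); they miss things now and then, are a little off and sometimes report something else, mostly with a low value. They report only what shows in the picture. A call takes as long as a camera call. They do not tell look-alikes from the thing itself.
- arm.masks_of(thing, camera): "pixels" (400x640 bool, what is visible of it) and "location" ([column, row] in pixels, amid what is visible of it).
The state is a dict: "time": time; "joint_pos": joint angles; "dq": joint speeds; "tau": joint torques, N m; "tcp_pos": TCP position; "eef_rot": TCP orientation; "ft_force": force on the tool from outside, world axes, zero at the start; "ft_torque": the same for the moment, N m; "width": finger opening in m.
Only numpy, scipy, OpenCV 4.12 (cv2) and the standard library are available. Lean on these libraries where they do the work, as an engineer would, in place of code of your own. Each camera call takes 0.05 s, during which the arm holds its last target.

### The job

Take the wide temperature logger out of its storage stand, slide it edgewise fully home into the slot of the reading station and let go of it. Only once it is docked, take the stylus from the pen block, reach its thin end through the round hole in the top of the station and push the recessed reset button all the way down: finish like that, still gripping the stylus and holding the button down. Leave everything else on the desk where it is.

Things in the scene. Friction and masses are not known exactly. Their poses are not given: they have to be found in the camera images.
- station: Reading station for loggers, fixed to the desk: light grey plastic case 92 (own x) x 164 (own y) x 50 high, flat top with a dark-framed rectangular slot and a dark-framed round hole. Origin: centre of its underside, on the desk; z up. Slot centre at own y = -34, hole centre at own y = +50, both at own x = 0.
- slot_mouth (a point): Centre of the slot's mouth, at the level of the station's top (50 above the desk). The slot is 63 long (station's y) x 12 wide (station's x), runs straight down and is 36 deep: its floor lies 14 above the desk. A seated logger stands 59 out of the top.
- hole_mouth (a point): Centre of the mouth of the 12 mm round hole, at the level of the station's top. The hole runs straight down; the reset button's top lies 16 below the mouth.
- button_top (a point): Centre of the top face of the reset button, a pale 11 mm round plunger at the bottom of the round hole. It moves straight down when pushed.
- reset_button (a joint): How far the reset button is pushed in, m: 0 up, 0.005 all the way down (hard stop). Spring: starts to move at about 2.5 N, all the way down at 5 N; springs back up when released.
- stand: Storage stand, fixed to the desk: grey plastic block 48 (own x) x 164 (own y) x 38 high with two equal slots end to end (centres at own y = -39 and +39, 64 long along own y, 12.5 wide, 30 deep). Origin: centre of its underside. One slot holds the wide logger, the other the small one.
- logger: The wide temperature logger: flat pale plastic slab 9 thick (own x) x 60 wide (own y) x 95 tall (own z), 50 to 100 g, with a small grey window on both faces and a dark contact edge at the foot (lowest 5 mm narrowing to 7 x 55). Stands upright in a slot of the stand, 65 of its height standing out. Origin: centre of its foot. Both faces are alike; either may face either way in the slot.
- small_logger: A smaller logger of the same look, 9 thick x 38 wide x 78 tall, in the other slot of the stand. Not to be touched. Origin: centre of its foot.
- pen_block: Plain wooden pen block, fixed to the desk: 48 (own x) x 148 (own y) x 40 high, three 8.5 mm bores 34 deep at own y = -50, 0 and +50. Origin: centre of its underside. In the bores, in any order, stand the stylus, a pencil and a ball pen.
- stylus: The stylus, 127 long, 25 to 50 g, standing thin end down in a bore: a 6 mm round steel pin (lowest 42 mm, 34 of it in the bore) and above it a dark round barrel 12 mm thick (from 48 to 127 above the tip), the thickest of the three things in the block. Origin: centre of the end of the pin; z runs up along the stylus.
- stylus_tip (a point): Centre of the flat lower end of the stylus pin (the end that goes through the hole).
- pencil: Yellowish pencil, 7 mm thick, 128 long, in a bore of the pen block. Origin: its lower end.
- ball_pen: Ball pen, 9 mm thick with a clip, 136 long, in a bore of the pen block. Origin: its lower end.
- mouse: Dark computer mouse, 108 x 60 x 30, on the desk. Origin: centre of its underside.
- vial_rack: Dark rack full of white-capped vials, 82 x 130 x 48, on the desk. Origin: centre of its underside.
- tape_roll: Roll of white label tape lying flat, 68 across, 25 high. Origin: centre of its underside.
- notepad: Pad of yellowish sticky notes, 76 x 76 x 9. Origin: centre of its underside.
Mind the look-alikes: they are no part of the job. Leave any pink look-alike of the logger alone.

How it is judged:
By the outcome, as a careful person would: the job done as asked, in the order asked, and still so for the second after the job is handed in, while the arm keeps its last pose, push and grip.
It also fails if it takes over 58 s, if anything falls off the work surface, if the arm or the gripper's body presses on something with over 40 N, if the wrist force passes 120 N, or if a joint passes its speed limit or range.

## Working session

There is one attempt and no reset: what is moved stays moved. The work goes in short steps, Python scripts to look and compute and a shell command to move; the robot and the scene stay as the last step left them, time stands still between calls to the robot, and variables do not carry over. Pictures are saved under pics/ and viewed, and the job is handed in when it is done.

```bash
ls; mkdir -p pics; python3 - <<'E'
from rig import arm
import cv2,json
s=arm.observe();print({k:(v if not hasattr(v,'tolist') else v.tolist()) for k,v in s.items()})
for c in ["scene","top","wrist"]:
    k=arm.get_calibration(c)
    im=arm.read_camera(c);cv2.imwrite(f"pics/{c}0.png",im)
    print(c,k)
E
```

```text
pics
{'time': 0.0, 'joint_pos': [72.58347706361259, 23.60169273311477, -0.7290914515012988, 91.5051811643429, 0.32326234342524907, 64.98882077743966, -4.710617123681701], 'dq': [0.018128533897154294, 0.07768651271232939, -0.053056671468115206, -0.017081149944532716, -0.029699606752755566, -0.10377528398908592, -0.005274592445265041], 'tau': [0.0005760029671364464, -60.06343603134155, 0.6827561929821968, -29.942734837532043, 0.013918723852839321, 0.010636340884957463, 2.4890722443160485e-05], 'tcp_pos': [0.14584891113182577, -0.6072738211355826, 0.2554266578983429], 'eef_rot': [179.99149210132572, 0.09326067241299549, -76.48883886554535], 'ft_force': [-0.17022729201376663, 0.2062578957590327, -0.01192458907451321], 'ft_torque': [0.027927684891622142, 0.005807048715123605, -0.01914154064963261], 'width': 0.08563259992706218}
scene {'mtx': array([[432.9126306 ,   0.        , 317.11475079],
       [  0.        , 432.9126306 , 196.46070413],
       [  0.        ,   0.        ,   1.        ]]), 'R': array([[ 0.04472973,  0.99899812,  0.00141677],
       [ 0.69470304, -0.03008584, -0.718667
[... 184 characters left out ...]
       , 424.64342409, 204.21754568],
       [  0.        ,   0.        ,   1.        ]]), 'R': array([[-0.01032327, -0.99994197, -0.0030799 ],
       [-0.99830179,  0.01048283, -0.05730303],
       [ 0.05733199,  0.00248311, -0.99835208]]), 't': array([0.01401674, 0.56614926, 0.96790238])}
wrist {'mtx': array([[323.19017048,   0.        , 315.53938944],
       [  0.        , 323.19017048, 199.83230725],
       [  0.        ,   0.        ,   1.        ]]), 'R': array([[ 2.32235026e-01, -9.72659700e-01, -4.84118007e-06],
       [-9.36771103e-01, -2.23667501e-01,  2.69133332e-01],
       [-2.61776229e-01, -6.24976512e-02, -9.63102928e-01]]), 't': array([-0.62520215, -0.03405509,  0.37834546])}
```

View pics/scene0.png

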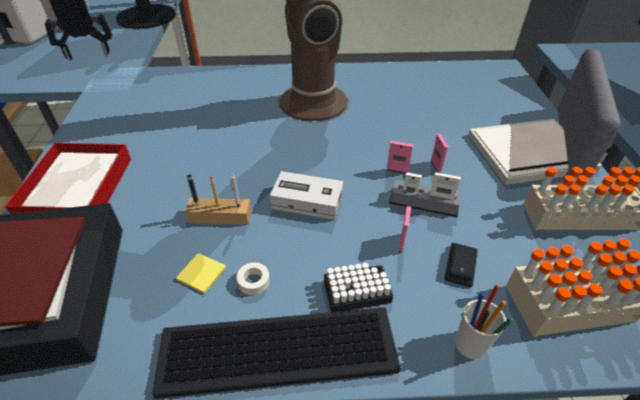

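View pics/top0.png

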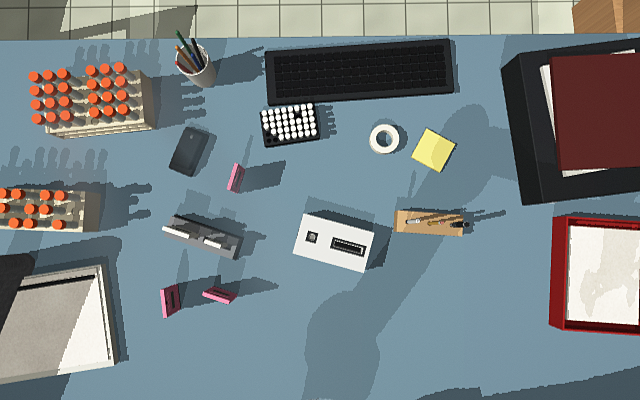

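View pics/wrist0.png

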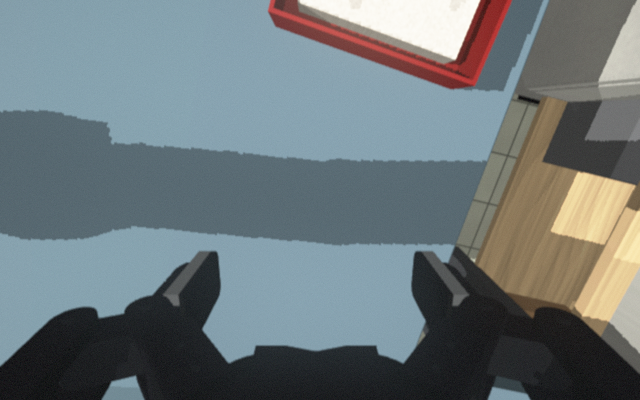

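```bash
cat > h.py <<'E'
import numpy as np,cv2
from rig import arm
from scipy.optimize import minimize
def proj(c,X):
    p=(np.asarray(X)@c["R"].T+c["t"])@c["mtx"].T
    return p[:,:2]/p[:,2:]
def ray(c,px,z):
    d=c["R"].T@np.linalg.solve(c["mtx"],[px[0],px[1],1.]);o=-c["R"].T@c["t"]
    return o+d*(z-o[2])/d[2]
def box(x,y,a,sx,sy,z0,z1,ox=0,oy=0):
    c,s=np.cos(np.radians(a)),np.sin(np.radians(a))
    P=[]
    for z in(z0,z1):
        for u,v in((-1,-1),(1,-1),(1,1),(-1,1)):
            u=ox+u*sx/2;v=oy+v*sy/2
            P.append([x+c*u-s*v,y+s*u+c*v,z])
    return np.array(P)
def sil(cal,boxes,shape=(400,640),sub=1):
    m=np.zeros(shape,np.uint8)
    for b in boxes:
        h=cv2.convexHull(proj(cal,b).astype(np.float32)).reshape(-1,2)
        cv2.fillConvexPoly(m,np.round(h*16).astype(np.int32),1,shift=4)
    return m>0
def best(thing,cam,n=3):
    r=arm.masks_of(thing,cam)
    for q in r[:n]:print(thing,cam,round(q["confidence"],2),np.round(q["location"],1),int(q["pixels"].sum()))
    return r
E
python3 - <<'E'
from h import *
import pickle
M={}
for c in("top","scene"):
    im=arm.read_camera(c);cal=arm.get_calibration(c)
    for t in("station","stand","pen_block","logger","small_logger","stylus","hole_mouth","slot_mouth"):
        try:r=best(t,c)
        except Exception as e:print(t,e);continue
        M[c,t]=[(q["confidence"],q["pixels"],q["location"],ray(cal,q["location"],.05)) for q in r]
        for q in M[c,t][:3]:print("   z=.05",q[3].round(3))
pickle.dump(M,open("m0.pkl","wb"));print(arm.observe()["time"])
E
```

```text
station top 0.86 [333.3 244. ] 3110
   z=.05 [ 0.475 -0.035  0.05 ]
stand top 0.68 [206.3 235.6] 1446
stand top 0.39 [189.8 151.1] 1217
   z=.05 [0.497 0.248 0.05 ]
   z=.05 [0.687 0.286 0.05 ]
pen_block top 0.83 [426.7 225.1] 1255
   z=.05 [ 0.515 -0.244  0.05 ]
logger top 0.89 [219.9 294.6] 374
logger top 0.74 [237.  182.6] 346
logger top 0.57 [168.7 298.7] 521
   z=.05 [0.366 0.217 0.05 ]
   z=.05 [0.615 0.179 0.05 ]
   z=.05 [0.358 0.33  0.05 ]
small_logger top 0.5 [217.4 243.3] 160
   z=.05 [0.479 0.223 0.05 ]
stylus top 0.65 [456.4 221.9] 96
   z=.05 [ 0.521 -0.31   0.05 ]
hole_mouth top 0.68 [332.1 242.2] 3163
   z=.05 [ 0.479 -0.033  0.05 ]
slot_mouth top 0.71 [331.9 241.5] 3092
   z=.05 [ 0.481 -0.032  0.05 ]
station scene 0.69 [305.4 196.9] 2548
   z=.05 [ 0.51  -0.037  0.05 ]
stand scene 0.81 [428.5 198.9] 1274
   z=.05 [0.53  0.261 0.05 ]
pen_block scene 0.81 [216.3 209.9] 1481
pen_block scene 0.52 [303.5 197.6] 2614
   z=.05 [ 0.545 -0.248  0.05 ]
   z=.05 [ 0.512 -0.042  0.05 ]
logger scene 0.6 [441.1 150. ] 438
logger scene 0.59 [445.6 185.7] 601
logger scene 0.58 [401.9 230.7] 161
   z=.05 [0.341 0.34  0.05 ]
   z=.05 [0.485 0.315 0.05 ]
   z=.05 [0.629 0.178 0.05 ]
small_logger scene 0.76 [411.1 183.1] 287
   z=.05 [0.472 0.231 0.05 ]
stylus scene 0.47 [195.3 190. ] 186
   z=.05 [ 0.474 -0.309  0.05 ]
hole_mouth scene 0.96 [308.4 193.6] 2636
   z=.05 [ 0.499 -0.029  0.05 ]
slot_mouth scene 0.89 [309.4 195.9] 2568
slot_mouth scene 0.71 [195.4 188.5] 145
   z=.05 [ 0.507 -0.027  0.05 ]
   z=.05 [ 0.468 -0.309  0.05 ]
1.05
```

```bash
cat > fit.py <<'E'
from h import *
import pickle
M=pickle.load(open("m0.pkl","rb"))
cals={c:arm.get_calibration(c) for c in("top","scene")}
def fit(name,x0,f,extra=lambda p:[]):
    def cost(p):
        e=0
        for c in cals:
            m=M[c,name][0][1];s=sil(cals[c],f(p))
            e+=1-(m&s).sum()/(m|s).sum()
        return e
    b=None
    for da in(-20,-10,0,10,20):
        q=np.array(x0)+[0,0,da]
        r=minimize(cost,q,method="Nelder-Mead",options=dict(initial_simplex=q+np.array([[0,0,0],[.02,0,0],[0,.02,0],[0,0,8]])))
        if b is None or r.fun<b.fun:b=r
    print(name,b.x.round(4),round(b.fun,3));return b.x
fit("station",[.49,-.035,-13],lambda p:[box(*p,.092,.164,0,.05)])
fit("stand",[.5,.25,-20],lambda p:[box(*p,.048,.164,0,.038)])
fit("pen_block",[.52,-.246,-5],lambda p:[box(*p,.048,.148,0,.04)])
def mid(c1,p1,c2,p2):
    A=[]
    O=[];D=[]
    for c,p in((c1,p1),(c2,p2)):
        c=cals[c];d=c["R"].T@np.linalg.solve(c["mtx"],[*p,1]);D.append(d/np.linalg.norm(d));O.append(-c["R"].T@c["t"])
    P=[np.eye(3)-np.outer(d,d) for d in D]
    return np.linalg.solve(P[0]+P[1],P[0]@O[0]+P[1]@O[1])
print("slot",ray(cals["top"],(348,245.5),.05),"hole",ray(cals["top"],(312,237.5),.05))
E
python3 fit.py
python3 - <<'E'
import cv2
a=cv2.imread("pics/top0.png");b=cv2.imread("pics/scene0.png")
cv2.imwrite("pics/c1.png",cv2.resize(a[190:300,150:480],None,fx=2.4,fy=2.4,interpolation=cv2.INTER_CUBIC))
cv2.imwrite("pics/c2.png",cv2.resize(b[120:260,170:490],None,fx=2.5,fy=2.5,interpolation=cv2.INTER_CUBIC))
E
```

```text
station [  0.4779  -0.0334 -15.8054] 0.105
stand [  0.4947   0.2631 -18.8874] 0.528
pen_block [ 0.5193 -0.2508 -4.4069] 0.314
slot [ 0.47151828 -0.06786196  0.05      ] hole [0.49008892 0.01205681 0.05      ]
```

View pics/c1.png

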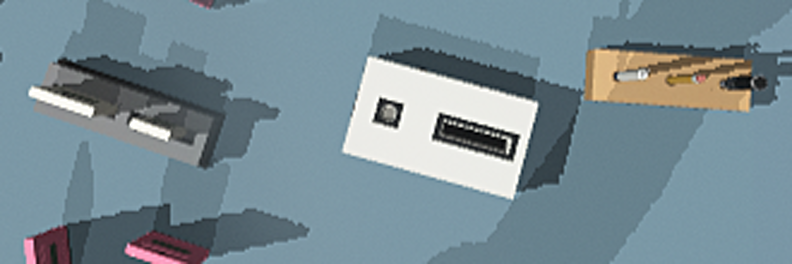

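View pics/c2.png

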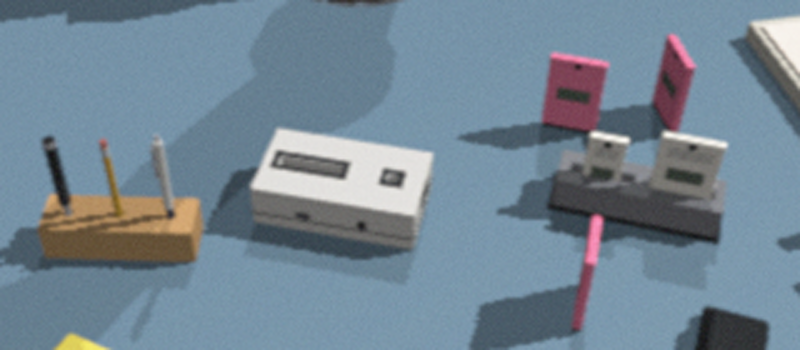

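```bash
cat >> h.py <<'E'
from scipy.spatial.transform import Rotation as Rn
def pose():
    s=arm.observe();return np.array(s["tcp_pos"]),Rn.from_euler("xyz",s["eef_rot"],degrees=True),s
def to(pos,yaw,p=None,R=None):
    if p is None:p,R,_=pose()
    best=None
    T=Rn.from_euler("xyz",[180,0,yaw],degrees=True)
    d=R.inv().apply(np.array(pos)-p);w=(R.inv()*T).as_rotvec(degrees=True)
    print("row:",d.round(4),w.round(2),"rows>=",max(np.linalg.norm(d)/.05,np.linalg.norm(w)/8.59).round(1))
E
python3 - <<'E'
from h import *
p,R,s=pose();c=arm.get_calibration("wrist")
C=-c["R"].T@c["t"];print("cam in tool",R.inv().apply(C-p).round(4),"axes in tool",(R.inv().as_matrix()@c["R"].T).round(3))
print(s["time"])
to([.47,-.25,.27],-30)
E
```

```text
cam in tool [ 0.0005 -0.0682 -0.118 ] axes in tool [[ 1.    -0.002  0.001]
 [ 0.001  0.963  0.269]
 [-0.001 -0.269  0.963]]
1.05
row: [-0.2721 -0.3986 -0.0137] [  0.    -0.   -46.49] rows>= 9.7
```

```bash
python3 - <<'E'
from h import *
to([.5,-.23,.28],-17)
E
```

```text
row: [-0.2845 -0.4325 -0.0237] [  0.    -0.   -59.49] rows>= 10.4
```

```bash
python3 -m jog '[[-0.2845,-0.4325,-0.024,0,0,-59.5,0],[-0.2845,-0.4325,-0.024,0,0,-59.5,0],[-0.2845,-0.4325,-0.024,0,0,-59.5,0],[-0.2845,-0.4325,-0.024,0,0,-59.5,0],[-0.2845,-0.4325,-0.024,0,0,-59.5,0],[-0.2845,-0.4325,-0.024,0,0,-59.5,0],[-0.2845,-0.4325,-0.024,0,0,-59.5,0],[-0.2845,-0.4325,-0.024,0,0,-59.5,0],[-0.2845,-0.4325,-0.024,0,0,-59.5,0],[-0.2845,-0.4325,-0.024,0,0,-59.5,0],[-0.2845,-0.4325,-0.024,0,0,-59.5,0],[-0.2845,-0.4325,-0.024,0,0,-59.5,0],[-0.2845,-0.4325,-0.024,0,0,-59.5,0],[-0.2845,-0.4325,-0.024,0,0,-59.5,0]]'
cat > look.py <<'E'
import sys,pickle
from h import *
tag=sys.argv[1];things=sys.argv[2:]
p,R,s=pose();cal=arm.get_calibration("wrist")
im=arm.read_camera("wrist");cv2.imwrite(f"pics/{tag}.png",im)
D=dict(im=im,cal=cal,p=p,R=R.as_matrix())
for t in things:D[t]=best(t,"wrist")
pickle.dump(D,open(tag+".pkl","wb"))
print(s["time"],p.round(4),s["eef_rot"])
E
python3 look.py w1 pen_block stylus
```

```text
time: 2.45
tcp_pos: [0.4991, -0.2315, 0.2801]
eef_rot: [180.0, 0.0, -17.1]
ft_force: [0.5, -0.7, -0.2]
width: 0.0854
pen_block wrist 0.75 [336.6 177. ] 5027
stylus wrist 0.64 [350.8 244.7] 551
2.45 [ 0.4991 -0.2315  0.2801] [ 1.79952352e+02  2.92023195e-02 -1.71074319e+01]
```

View pics/w1.png

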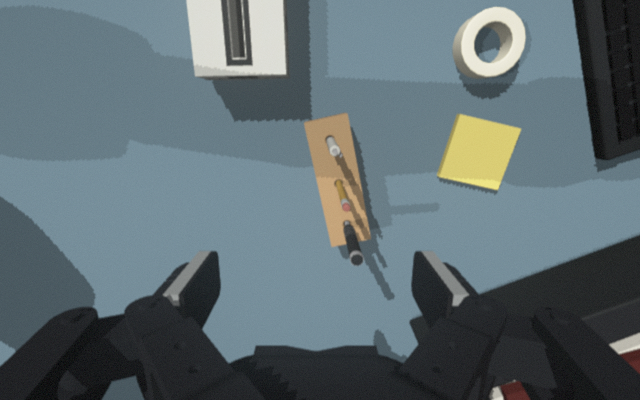

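```bash
python3 - <<'E'
from h import *
import pickle
D=pickle.load(open("w1.pkl","rb"));c=D["cal"]
for px in[(305,121),(349,113),(369.5,239),(332,246)]:print(ray(c,px,.04).round(4))
print("sty base",ray(c,(348,226),.045).round(4),"top",ray(c,(356.5,258),.133).round(4))
im=D["im"];cv2.imwrite("pics/w1c.png",cv2.resize(im[90:290,260:420],None,fx=3,fy=3,interpolation=cv2.INTER_CUBIC))
to([.5,-.03,.27],-17)
E
```

```text
[ 0.5049 -0.1756  0.04  ]
[ 0.5525 -0.1816  0.04  ]
[ 0.5368 -0.3286  0.04  ]
[ 0.4916 -0.324   0.04  ]
sty base [ 0.5168 -0.3032  0.045 ] top [ 0.5165 -0.3009  0.133 ]
row: [-0.0586 -0.1926  0.0102] [ 0.03  0.01 -0.12] rows>= 4.0
```

View pics/w1c.png

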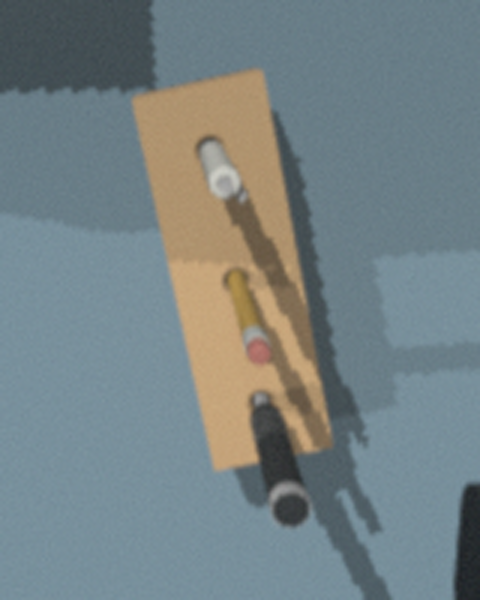

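```bash
python3 -m jog '[[-0.0586,-0.1926,0.01,0,0,-0.12,0],[-0.0586,-0.1926,0.01,0,0,-0.12,0],[-0.0586,-0.1926,0.01,0,0,-0.12,0],[-0.0586,-0.1926,0.01,0,0,-0.12,0],[-0.0586,-0.1926,0.01,0,0,-0.12,0],[-0.0586,-0.1926,0.01,0,0,-0.12,0]]'
python3 look.py w2 station
python3 -c "
from h import *
to([.49,.27,.27],-18)"
```

```text
time: 3.2
tcp_pos: [0.5002, -0.0282, 0.2705]
eef_rot: [180.0, -0.0, -16.7]
ft_force: [-0.1, -0.3, 0.4]
width: 0.0854
station wrist 0.68 [299.6 178.1] 12841
3.2 [ 0.5002 -0.0282  0.2705] [ 1.79979350e+02 -2.53485120e-02 -1.67444254e+01]
row: [-0.0977 -0.2844  0.    ] [ 0.05 -0.01  1.  ] rows>= 6.0
```

View pics/w2.png

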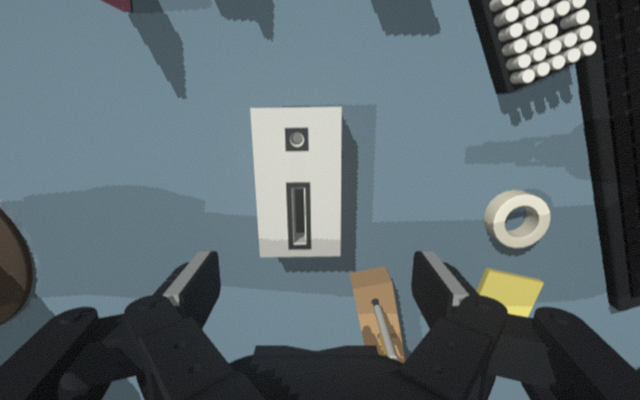

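```bash
python3 - <<'E'
from h import *
import pickle
D=pickle.load(open("w2.pkl","rb"));c=D["cal"]
for px in[(250,108),(342,107.5),(341.5,257),(260.5,257.5),(299.5,215.5),(296.5,139.5)]:print(ray(c,px,.05).round(4))
im=D["im"];cv2.imwrite("pics/w2c.png",cv2.resize(im[95:270,240:350],None,fx=3.4,fy=3.4,interpolation=cv2.INTER_CUBIC))
E
python3 -m jog '[[-0.0977,-0.2844,0,0,0,1,0],[-0.0977,-0.2844,0,0,0,1,0],[-0.0977,-0.2844,0,0,0,1,0],[-0.0977,-0.2844,0,0,0,1,0],[-0.0977,-0.2844,0,0,0,1,0],[-0.0977,-0.2844,0,0,0,1,0],[-0.0977,-0.2844,0,0,0,1,0],[-0.0977,-0.2844,0,0,0,1,0]]'
python3 look.py w3 stand logger small_logger
```

```text
[0.4575 0.0565 0.05  ]
[0.5463 0.0301 0.05  ]
[ 0.5016 -0.1283  0.05  ]
[ 0.4126 -0.102   0.05  ]
[ 0.4707 -0.0667  0.05  ]
[0.4927 0.0131 0.05  ]
time: 4.1
tcp_pos: [0.4898, 0.2714, 0.2698]
eef_rot: [180.0, 0.0, -17.9]
ft_force: [1.4, -1.2, 0.1]
width: 0.0855
stand wrist 0.76 [316.1 168.6] 5740
logger wrist 0.97 [169.6 167.1] 1014
logger wrist 0.79 [320.7 144.1] 658
logger wrist 0.75 [461.2 215.5] 2153
small_logger wrist 0.73 [318.7 212.1] 368
small_logger wrist 0.34 [567.9 260.3] 8869
4.1 [0.4898 0.2714 0.2698] [ 1.79961561e+02  3.43114047e-02 -1.78587943e+01]
```

View pics/w2c.png

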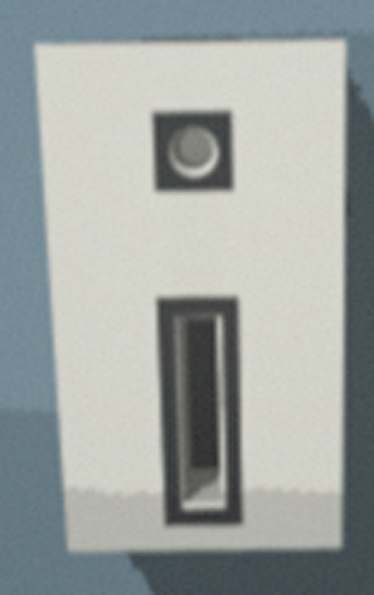

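View pics/w3.png

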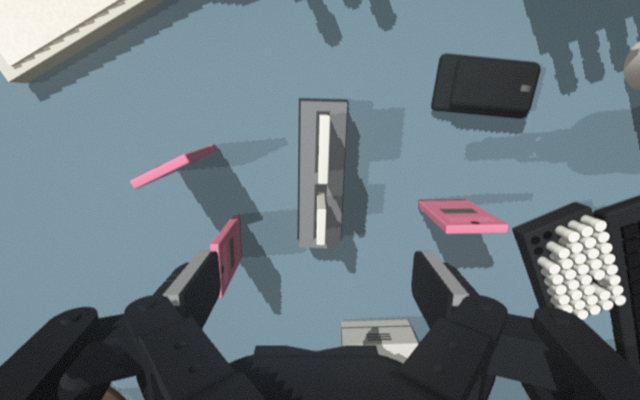

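```bash
python3 - <<'E'
from h import *
import pickle
from scipy.optimize import least_squares
D=pickle.load(open("w2.pkl","rb"));c=D["cal"]
P=lambda L:[ray(c,(x/3.4+240,y/3.4+95),.05).round(4) for x,y in L]
S=np.array(P([(158,298),(237,298),(243,523),(166,522)]));H=np.array(P([(153,111),(233,111),(233,190),(155,190)]))
T=np.array(P([(35,43),(346,40),(342,548),(68,550)]))
for n,A in(("slot",S),("hole",H),("top",T)):
    d=A[0]+A[1]-A[2]-A[3];e=A[1]+A[2]-A[0]-A[3]
    print(n,A.mean(0).round(4),"len",np.linalg.norm(d)/2,"wid",np.linalg.norm(e)/2,"yaw",np.degrees(np.arctan2(-d[0],d[1])),np.degrees(np.arctan2(e[1],e[0])))
im=pickle.load(open("w3.pkl","rb"));c=im["cal"];im=im["im"]
cv2.imwrite("pics/w3c.png",cv2.resize(im[90:260,280:370],None,fx=3.5,fy=3.5,interpolation=cv2.INTER_CUBIC))
E
```

```text
slot [ 0.4699 -0.0678  0.05  ] len 0.07675708436359475 wid 0.025335548148796752 yaw -15.955649261499376 -17.219116056963376
hole [0.4932 0.0131 0.05  ] len 0.023677679362640244 wid 0.024027120093760658 yaw -16.942610765909073 -16.813447350668444
top [ 0.4793 -0.0351  0.05  ] len 0.16426297513438626 wid 0.09208216439680388 yaw -16.062780575761174 -16.36847183727775
```

View pics/w3c.png

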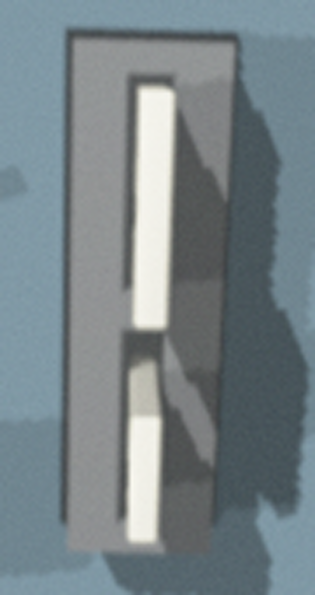

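```bash
python3 - <<'E'
from h import *
import pickle
c=pickle.load(open("w3.pkl","rb"))["cal"]
for n,z,L in(("log",.103,[(138,86),(174,86),(167,329),(133,328)]),("stand",.038,[(68,35),(238,38),(212,551),(66,550)]),("small",.086,[(131,416),(161,416),(158,542),(128,542)])):
    A=np.array([ray(c,(x/3.5+280,y/3.5+90),z) for x,y in L])
    d=A[0]+A[1]-A[2]-A[3];e=A[1]+A[2]-A[0]-A[3]
    print(n,A.mean(0).round(4),"len",np.linalg.norm(d)/2,"wid",np.linalg.norm(e)/2,"yaw",np.degrees(np.arctan2(-d[0],d[1])),np.degrees(np.arctan2(e[1],e[0])))
E
```

```text
log [0.5071 0.3003 0.103 ] len 0.0604983822175568 wid 0.008768649487806294 yaw -18.9732709759337 -18.8119426690852
stand [0.4947 0.2633 0.038 ] len 0.1647127846517089 wid 0.0495967287798827 yaw -19.183205175666647 -18.652200206929443
small [0.4816 0.2263 0.086 ] len 0.03806819589875748 wid 0.008517272885545326 yaw -18.947963229190073 -17.960985303127604
```

```bash
python3 - <<'E'
from h import *
to([.5072,.3003,.18],-19)
to([.5072,.3003,.084],-19)
E
```

```text
row: [ 0.0063 -0.0349  0.0901] [ 0.06 -0.03  0.9 ] rows>= 1.9
row: [ 0.0062 -0.035   0.1861] [ 0.06 -0.03  0.9 ] rows>= 3.8
```

```bash
python3 -m jog '[[0.0063,-0.035,0.04,0,0,1.0,0],[0.0063,-0.035,0.08,0,0,1.0,0],[0.0063,-0.035,0.09,0,0,1.0,0],[0.0063,-0.035,0.09,0,0,1.0,0]]'
python3 look.py w4
python3 -c "
from h import *
to([.5072,.3003,.084],-19)"
```

```text
time: 4.7
tcp_pos: [0.5057, 0.301, 0.179]
eef_rot: [179.8, 0.1, -19.0]
ft_force: [0.6, 0.1, 0.5]
width: 0.085
4.7 [0.5057 0.301  0.179 ] [ 1.79809579e+02  1.23623304e-01 -1.89629931e+01]
row: [0.0013 0.0012 0.0968] [0.05 0.01 0.04] rows>= 1.9
```

View pics/w4.png

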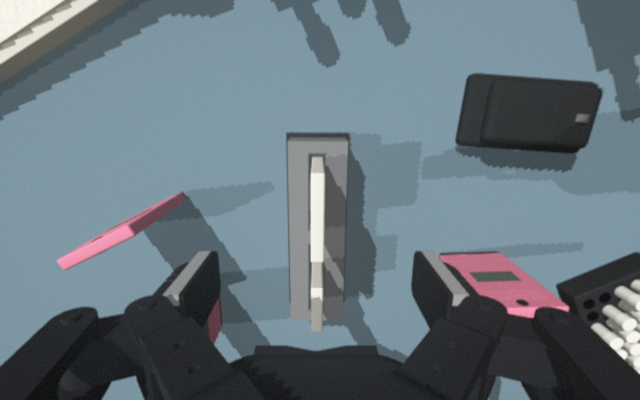

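```bash
python3 -m jog '[[0.0008,0.0008,0.03,0,0,0,0],[0.0008,0.0008,0.06,0,0,0,0],[0.0008,0.0008,0.085,0,0,0,0],[0.0008,0.0008,0.0965,0,0,0,0],[0.0008,0.0008,0.0965,0,0,0,0],[0.0008,0.0008,0.0965,0,0,0,0]]' 40
python3 -c "
from h import *
to([.5072,.3003,.084],-19)"
```

```text
time: 5.35
tcp_pos: [0.5076, 0.3026, 0.0857]
eef_rot: [-179.9, -0.1, -18.9]
ft_force: [0.4, -0.5, 1.0]
width: 0.0853
row: [0.0004 0.0023 0.0017] [-0.1  -0.1   0.11] rows>= 0.1
```

```bash
python3 -m jog '[[0,0.001,0.001,0,0,0,60],[0,0.001,0.001,0,0,0,255],[0,0.001,0.001,0,0,0,255],[0,0.001,0.001,0,0,0,255],[0,0.001,0.001,0,0,0,255],[0,0.001,0.001,0,0,0,255],[0,0.001,0.001,0,0,0,255],[0,0.001,0.001,0,0,0,255]]' 40
python3 look.py w5
python3 - <<'E'
from h import *
for i in range(6):
    p,R,s=pose();print(s["time"],p.round(4),np.round(s["eef_rot"],2),np.round(s["ft_force"],1),round(s["width"],4))
    arm.read_camera("wrist")
E
```

```text
time: 6.15
tcp_pos: [0.5064, 0.3013, 0.0829]
eef_rot: [-180.0, -0.0, -18.9]
ft_force: [0.0, 0.1, 2.8]
width: 0.0088
6.15 [0.5064 0.3013 0.0829] [-1.79987947e+02 -1.24071853e-02 -1.88704562e+01]
6.2 [0.5064 0.3013 0.0829] [-1.7999e+02 -1.0000e-02 -1.8870e+01] [ 0.6 -0.2  2.6] 0.0084
6.25 [0.5064 0.3013 0.0829] [-1.7999e+02 -1.0000e-02 -1.8870e+01] [-0.1 -1.9  2. ] 0.0084
6.3 [0.5064 0.3013 0.0829] [-1.7999e+02 -1.0000e-02 -1.8870e+01] [ 0.2 -0.2  3.8] 0.0085
6.35 [0.5064 0.3013 0.0829] [-1.7999e+02 -1.0000e-02 -1.8870e+01] [ 0.1 -0.9  3.3] 0.0087
6.4 [0.5064 0.3013 0.0829] [-1.7999e+02 -1.0000e-02 -1.8870e+01] [-0.7 -0.7  3.3] 0.0083
6.45 [0.5064 0.3013 0.083 ] [-1.7999e+02 -2.0000e-02 -1.8870e+01] [-0.6 -1.2  3.6] 0.0084
```

View pics/w5.png

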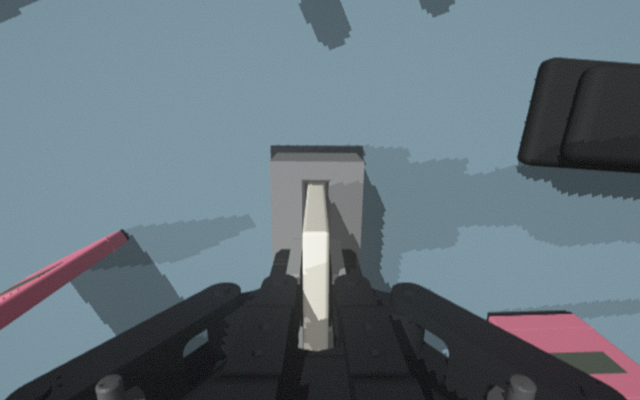

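```bash
python3 -m jog '[[0,0,-0.02,0,0,0,255],[0,0,-0.05,0,0,0,255],[0,0,-0.09,0,0,0,255],[0,0,-0.11,0,0,0,255],[0,0,-0.11,0,0,0,255]]'
python3 -c "
from h import *
to([.4700,-.067,.19],-16.2)"
```

```text
time: 7.0
tcp_pos: [0.5072, 0.3022, 0.1956]
eef_rot: [-179.8, -0.2, -18.9]
ft_force: [-0.4, 1.3, 0.1]
width: 0.0083
row: [0.0842 0.3614 0.0046] [-0.2  -0.18 -2.67] rows>= 7.4
```

```bash
python3 -m jog '[[0.01,0.043,0,0,0,-0.3,255],[0.0195,0.085,0.001,0,0,-0.6,255],[0.03,0.128,0.002,0,0,-1,255],[0.04,0.171,0.003,0,0,-1.3,255],[0.05,0.214,0.003,0,0,-1.6,255],[0.06,0.257,0.003,0,0,-2,255],[0.07,0.30,0.003,0,0,-2.3,255],[0.08,0.343,0.003,0,0,-2.6,255],[0.0842,0.361,0.003,0,0,-2.67,255],[0.0842,0.361,0.003,0,0,-2.67,255],[0.0842,0.361,0.003,0,0,-2.67,255],[0.0842,0.361,0.003,0,0,-2.67,255],[0.0842,0.361,0.003,0,0,-2.67,255]]'
python3 look.py w6
python3 -c "
from h import *
cv2.imwrite('pics/s6.png',cv2.resize(arm.read_camera('scene')[110:250,230:390],None,fx=4,fy=4,interpolation=cv2.INTER_CUBIC))
p,R,s=pose();print(s['time'],p.round(4),s['eef_rot'])
to([.4700,-.067,.145],-16.2)"
```

```text
time: 8.3
tcp_pos: [0.4692, -0.0662, 0.1895]
eef_rot: [-180.0, 0.0, -16.1]
ft_force: [-0.1, -0.3, -0.9]
width: 0.0088
8.3 [ 0.4692 -0.0662  0.1895] [-1.79977267e+02  2.78897801e-02 -1.60662949e+01]
8.4 [ 0.4693 -0.0666  0.1897] [-1.79987389e+02  7.47971894e-03 -1.60888719e+01]
row: [0.0008 0.0002 0.0447] [-0.01  0.01  0.11] rows>= 0.9
```

View pics/w6.png

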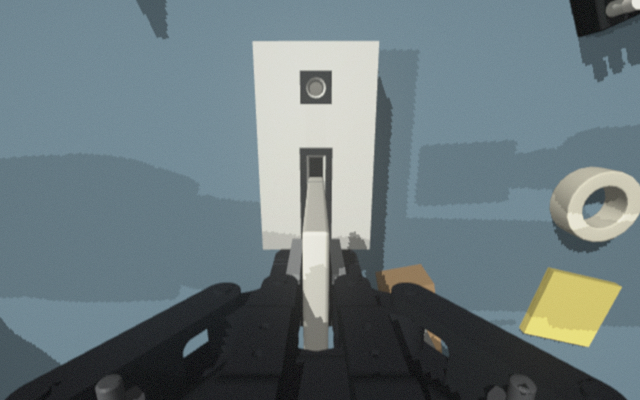

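View pics/s6.png

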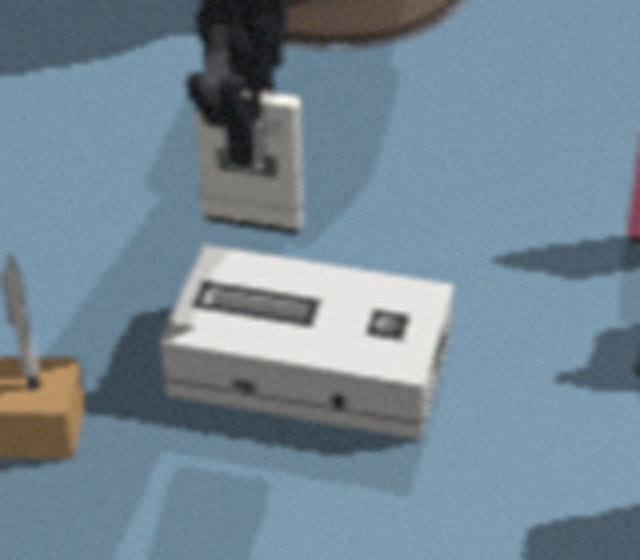

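```bash
python3 -m jog '[[0.0005,0,0.02,0,0,0.1,255],[0.0005,0,0.04,0,0,0.1,255],[0.0005,0,0.04,0,0,0.1,255],[0.0005,0,0.04,0,0,0.1,255]]'
python3 look.py w7
cat > chk.py <<'E'
import sys,pickle
from h import *
D=pickle.load(open(sys.argv[1]+".pkl","rb"));c=D["cal"];im=D["im"].copy()
S=4;x0,y0=250,60
big=cv2.resize(im[y0:y0+140,x0:x0+130],None,fx=S,fy=S,interpolation=cv2.INTER_CUBIC)
def dr(P,col,close=True):
    q=((proj(c,P)-[x0,y0]+.5)*S-.5).round().astype(np.int32)
    cv2.polylines(big,[q],close,col,1)
st=(.4793,-.0351,-16.2)
dr(box(*st,.012,.063,.05,.05,0,-.034)[:4],(0,0,255))
dr(box(*st,.012,.012,.05,.05,0,.05)[:4],(0,0,255))
dr(box(*st,.092,.164,.05,.05)[:4],(0,0,255))
p=D["p"];T=D["R"];yaw=np.degrees(np.arctan2(T[1,0],T[0,0]))
for z,w,t in((p[2]-.075,.055,.007),(p[2]-.07,.06,.009),(p[2]+.02,.06,.009)):
    dr(box(p[0],p[1],yaw,t,w,z,z,0,-.0008)[:4],(0,255,0))
cv2.imwrite(f"pics/{sys.argv[1]}k.png",big)
E
python3 chk.py w7
```

```text
time: 8.8
tcp_pos: [0.4697, -0.0672, 0.15]
eef_rot: [-180.0, 0.0, -16.2]
ft_force: [0.1, -0.2, -0.1]
width: 0.0083
8.8 [ 0.4697 -0.0672  0.15  ] [-1.79988508e+02  4.15765432e-02 -1.62365800e+01]
```

View pics/w7k.png

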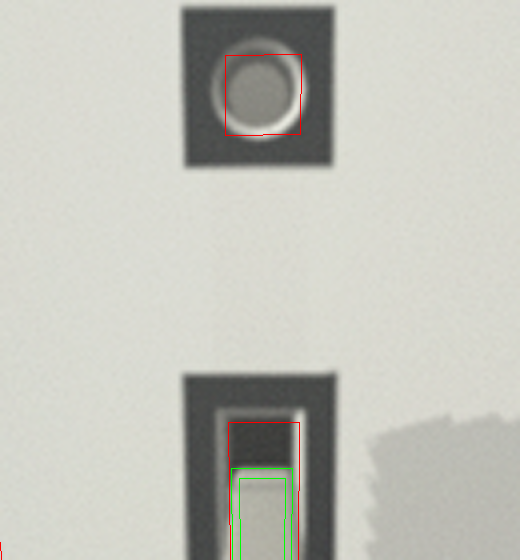

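```bash
python3 -m jog '[[-0.0004,-0.0006,0.01,0,0,0,255],[-0.0004,-0.0006,0.02,0,0,0,255],[-0.0004,-0.0006,0.028,0,0,0,255],[-0.0004,-0.0006,0.034,0,0,0,255],[-0.0004,-0.0006,0.038,0,0,0,255],[-0.0004,-0.0006,0.04,0,0,0,255],[-0.0004,-0.0006,0.04,0,0,0,255]]'
```

```text
time: 9.55
tcp_pos: [0.4694, -0.067, 0.1096]
eef_rot: [-180.0, 0.0, -16.3]
ft_force: [0.4, -0.1, -1.3]
width: 0.0085
```

```bash
python3 -m jog '[[0,0,0.006,0,0,0,255],[0,0,0.012,0,0,0,255],[0,0,0.016,0,0,0,255],[0,0,0.019,0,0,0,255],[0,0,0.0205,0,0,0,255],[0,0,0.0215,0,0,0,255],[0,0,0.0215,0,0,0,255]]'
```

```text
time: 10.25
tcp_pos: [0.4694, -0.0671, 0.0889]
eef_rot: [180.0, -0.0, -16.3]
ft_force: [-3.5, -0.0, 6.9]
width: 0.0083
```

```bash
python3 -m jog '[[0,0,0.001,0,0,0,255],[0,0,0.001,0,0,0,255]]'; python3 -m jog '[[0,0,-0.001,0,0,0,255],[0,0,-0.001,0,0,0,0],[0,0,-0.001,0,0,0,0],[0,0,-0.001,0,0,0,0],[0,0,-0.001,0,0,0,0],[0,0,-0.001,0,0,0,0],[0,0,-0.001,0,0,0,0]]'; python3 look.py w8
```

```text
time: 10.45
tcp_pos: [0.4695, -0.0671, 0.0888]
eef_rot: [179.9, -0.0, -16.3]
ft_force: [-6.2, 0.6, 21.8]
width: 0.0085
time: 11.15
tcp_pos: [0.4694, -0.0671, 0.0882]
eef_rot: [-180.0, 0.0, -16.3]
ft_force: [0.0, -0.1, -0.4]
width: 0.0855
11.15 [ 0.4694 -0.0671  0.0882] [-1.79999847e+02  4.78191404e-03 -1.63018451e+01]
```

View pics/w8.png

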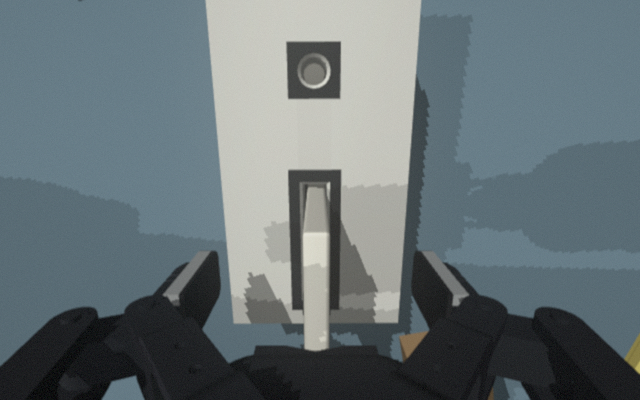

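```bash
python3 -m jog '[[0,0,-0.04,0,0,0,0],[0,0,-0.08,0,0,0,0],[0,-0.02,-0.12,0,0,0,0],[0,-0.04,-0.15,0,0,0,0],[0,-0.04,-0.15,0,0,0,0],[0,-0.04,-0.15,0,0,0,0],[0,-0.04,-0.15,0,0,0,0]]'; python3 look.py w9
python3 - <<'E'
import pickle,cv2
from h import *
im=pickle.load(open("w9.pkl","rb"))["im"]
cv2.imwrite("pics/w9c.png",cv2.resize(im[60:260,250:380],None,fx=3,fy=3,interpolation=cv2.INTER_CUBIC))
c=pickle.load(open("w8.pkl","rb"))["cal"];print(ray(c,(313.8,70),.05))
E
```

```text
time: 11.9
tcp_pos: [0.4798, -0.0294, 0.2372]
eef_rot: [180.0, 0.1, -16.3]
ft_force: [0.1, -0.4, -0.6]
width: 0.0855
11.9 [ 0.4798 -0.0294  0.2372] [ 1.79950346e+02  1.02187076e-01 -1.63332106e+01]
[0.49277108 0.01436397 0.05      ]
```

View pics/w9c.png

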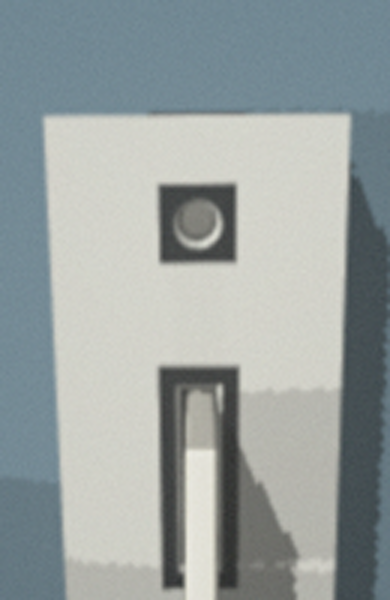

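```bash
python3 - <<'E'
import pickle
from h import *
c=pickle.load(open("w9.pkl","rb"))["cal"]
A=np.array([ray(c,(x/3+250,y/3+60),.05) for x,y in[(159,184),(237,184),(236,262),(161,262)]]);print("hole",A.mean(0))
B=np.array([ray(c,(x/3+250,y/3+60),.05) for x,y in[(159,367),(239,367),(238,588),(163,588)]]);print("slot",B.mean(0))
u=np.array([.279,.960,0])
A=np.array([ray(c,(x/3+250,y/3+60),.109) for x,y in[(185,449),(216,449)]]);m=A.mean(0);print("edge",m,"width",np.linalg.norm(A[1]-A[0]),"own y",(m-[.4793,-.0345,0])@u)
# height implied if edge at own y -4
for z in(.1,.105,.109,.115):
  m=ray(c,(313.5+3.3,449/3+60),z);print(z,((m-[.4793,-.0345,0])@u).round(4))
to([.4935,-.05,.24],-5.6);to([.5167,-.302,.24],-5.6)
E
```

```text
hole [0.49309242 0.01342595 0.05      ]
slot [ 0.46977681 -0.06763337  0.05      ]
edge [ 0.47820242 -0.03904504  0.109     ] width 0.008248108433018642 own y -0.004669459137883489
0.1 -0.0075
0.105 -0.0059
0.109 -0.0047
0.115 -0.0028
row: [ 0.0189  0.0159 -0.003 ] [  0.03   0.14 -10.75] rows>= 1.3
row: [ 0.1121  0.2511 -0.0031] [  0.03   0.14 -10.75] rows>= 5.5
```

```bash
python3 -m jog '[[0.022,0.05,0,0,0,-2.2,0],[0.045,0.1,0,0,0,-4.4,0],[0.067,0.15,0,0,0,-6.5,0],[0.09,0.2,0,0,0,-8.6,0],[0.105,0.235,0,0,0,-10,0],[0.112,0.251,0,0,0,-10.75,0],[0.112,0.251,0,0,0,-10.75,0],[0.112,0.251,0,0,0,-10.75,0],[0.112,0.251,0,0,0,-10.75,0]]'; python3 look.py w10 stylus
python3 - <<'E'
import pickle
from h import *
D=pickle.load(open("w10.pkl","rb"));c=D["cal"]
S=3;x0,y0=250,120
big=cv2.resize(D["im"][y0:y0+180,x0:x0+160],None,fx=S,fy=S,interpolation=cv2.INTER_CUBIC)
for z in(.04,.054,.133):
    q=((proj(c,[[.5167,-.302,z]])[0]-[x0,y0]+.5)*S-.5);print(z,q.round(1));cv2.circle(big,tuple(q.round().astype(int).tolist()),3,(0,0,255),-1)
cv2.imwrite("pics/w10c.png",big)
E
```

```text
time: 12.85
tcp_pos: [0.5175, -0.2996, 0.2375]
eef_rot: [-179.9, 0.1, -5.5]
ft_force: [-0.6, 1.3, -0.1]
width: 0.0855
stylus wrist 0.73 [314.7 198.8] 509
12.85 [ 0.5175 -0.2996  0.2375] [-1.79930423e+02  7.09028638e-02 -5.47212645e+00]
0.04 [195.8 187.6]
0.054 [195.7 197.2]
0.133 [195.1 271.6]
```

View pics/w10c.png

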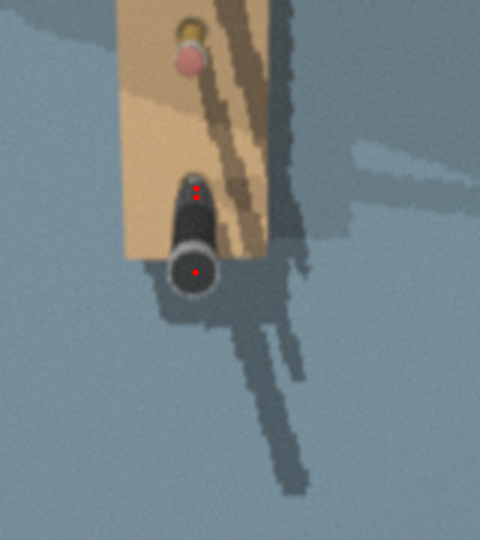

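```bash
python3 -c "
from h import *
to([.5165,-.3012,.098],-5.6)"
```

```text
row: [-0.0011  0.0018  0.1402] [-0.02  0.02  0.16] rows>= 2.8
```

```bash
python3 -m jog '[[-0.001,0.0008,0.04,0,0,0,0],[-0.001,0.0008,0.08,0,0,0,0],[-0.001,0.0008,0.115,0,0,0,0],[-0.001,0.0008,0.135,0,0,0,0],[-0.001,0.0008,0.139,0,0,0,0],[-0.001,0.0008,0.139,0,0,0,0],[-0.001,0.0008,0.139,0,0,0,0]]'; python3 -c "
from h import *
to([.5165,-.3012,.098],-5.6)"
```

```text
time: 13.65
tcp_pos: [0.5176, -0.3017, 0.1008]
eef_rot: [180.0, -0.1, -5.5]
ft_force: [0.6, -0.1, 0.3]
width: 0.0853
row: [-0.0012 -0.0004  0.0028] [ 0.05 -0.12  0.08] rows>= 0.1
```

```bash
python3 -m jog '[[-0.0008,0,0.002,0,0,0,0],[-0.0008,0,0.002,0,0,0,255],[-0.0008,0,0.002,0,0,0,255],[-0.0008,0,0.002,0,0,0,255],[-0.0008,0,0.002,0,0,0,255],[-0.0008,0,0.002,0,0,0,255],[-0.0008,0,0.002,0,0,0,255],[-0.0008,0,0.002,0,0,0,255]]' 60
python3 -m jog '[[-0.0008,0,-0.03,0,0,0,255],[-0.0008,0,-0.06,0,0,0,255],[-0.0008,0,-0.09,0,0,0,255],[-0.0008,0,-0.1,0,0,0,255],[-0.0008,0,-0.1,0,0,0,255],[-0.0008,0,-0.1,0,0,0,255]]'
python3 look.py w11 stylus
python3 -c "
from h import *
to([.4931,.0134,.215],-16.2)"
```

```text
time: 14.45
tcp_pos: [0.5159, -0.3017, 0.0974]
eef_rot: [180.0, -0.0, -5.6]
ft_force: [0.2, -0.3, 1.6]
width: 0.0105
time: 15.05
tcp_pos: [0.5144, -0.3015, 0.1961]
eef_rot: [-180.0, 0.1, -5.6]
ft_force: [0.2, -0.7, -0.7]
width: 0.0103
stylus wrist 0.72 [313.3 299.1] 3777
15.05 [ 0.5144 -0.3015  0.1961] [-1.79982758e+02  7.84858699e-02 -5.55626981e+00]
row: [-0.0515 -0.3112 -0.019 ] [-0.05  0.15 10.65] rows>= 6.3
```

View pics/w11.png

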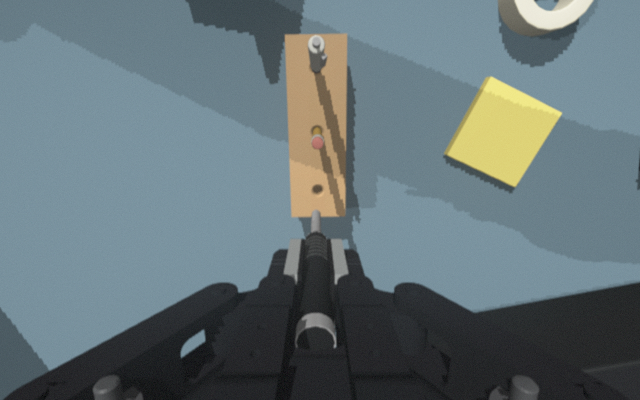

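```bash
python3 - <<'E'
import pickle
from h import *
D=pickle.load(open("w11.pkl","rb"));c=D["cal"]
S=5;x0,y0=270,180
big=cv2.resize(D["im"][y0:y0+110,x0:x0+90],None,fx=S,fy=S,interpolation=cv2.INTER_CUBIC)
R=D["R"]
for z in(.1,.095,.0914,.044,-.03):
    X=D["p"]+R@[0,0,z];q=((proj(c,[X])[0]-[x0,y0]+.5)*S-.5);print(z,q.round(1));cv2.circle(big,tuple(q.round().astype(int).tolist()),2,(0,0,255),-1)
cv2.imwrite("pics/w11c.png",big)
im=arm.read_camera("scene");cv2.imwrite("pics/s11.png",cv2.resize(im[90:260,120:320],None,fx=4,fy=3.5,interpolation=cv2.INTER_CUBIC))
E
```

```text
0.1 [228.5 145.1]
0.095 [228.6 155.8]
0.0914 [228.6 163.9]
0.044 [228.8 299.3]
-0.03 [229.6 750.4]
```

View pics/w11c.png

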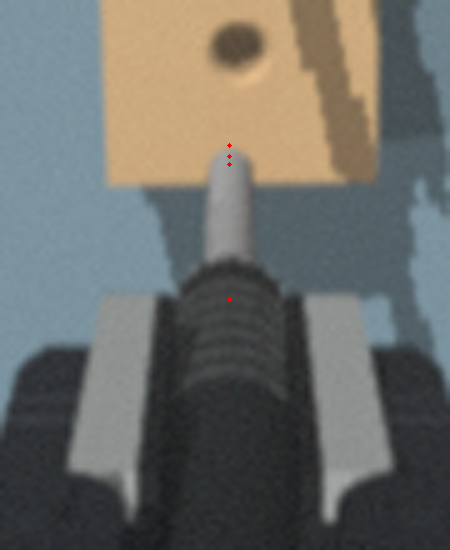

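View pics/s11.png

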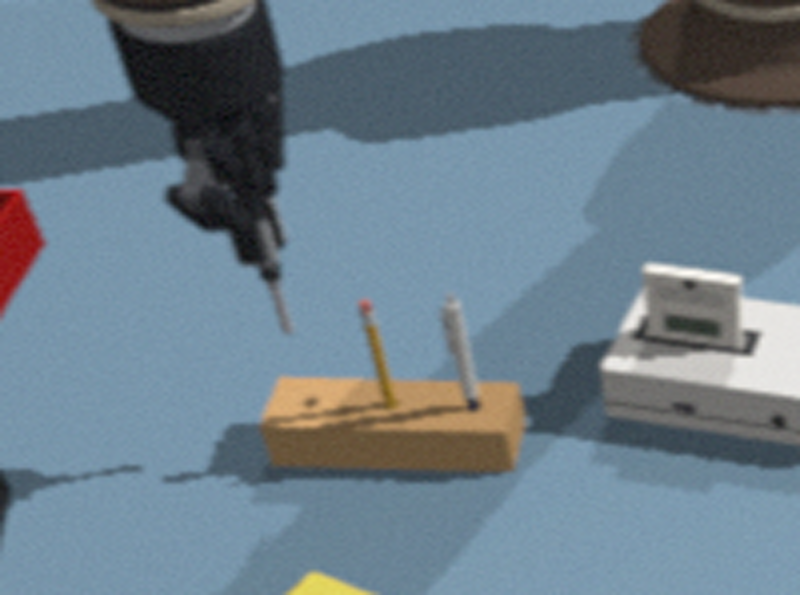

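```bash
python3 -m jog '[[0,0,-0.03,0,0,0,255],[-0.008,-0.045,-0.035,0,0,1.5,255],[-0.016,-0.09,-0.035,0,0,3,255],[-0.024,-0.135,-0.035,0,0,4.6,255],[-0.032,-0.18,-0.035,0,0,6.2,255],[-0.04,-0.225,-0.035,0,0,7.7,255],[-0.047,-0.27,-0.035,0,0,9.2,255],[-0.0515,-0.3,-0.035,0,0,10.3,255],[-0.0515,-0.311,-0.035,0,0,10.65,255],[-0.0515,-0.311,-0.035,0,0,10.65,255],[-0.0515,-0.311,-0.035,0,0,10.65,255],[-0.0515,-0.311,-0.035,0,0,10.65,255]]'
python3 -c "
from h import *
to([.4931,.0134,.155],-16.2)"
```

```text
time: 16.4
tcp_pos: [0.4937, 0.0115, 0.2318]
eef_rot: [180.0, 0.0, -16.3]
ft_force: [0.3, 0.2, -0.6]
width: 0.0105
row: [-0.0011 -0.0016  0.0768] [ 0.04  0.05 -0.1 ] rows>= 1.5
```

```bash
python3 -m jog '[[-0.001,-0.0015,0.03,0,0,0,255],[-0.001,-0.0015,0.06,0,0,0,255],[-0.001,-0.0015,0.077,0,0,0,255],[-0.001,-0.0015,0.077,0,0,0,255],[-0.001,-0.0015,0.077,0,0,0,255],[-0.001,-0.0015,0.077,0,0,0,255]]'
python3 look.py w12
python3 - <<'E'
import pickle
from h import *
D=pickle.load(open("w12.pkl","rb"));c=D["cal"]
S=5;x0,y0=270,150
big=cv2.resize(D["im"][y0:y0+110,x0:x0+90],None,fx=S,fy=S,interpolation=cv2.INTER_CUBIC)
def d(X,col):
    q=((proj(c,[X])[0]-[x0,y0]+.5)*S-.5);print(q.round(1));cv2.circle(big,tuple(q.round().astype(int).tolist()),2,col,-1)
d(D["p"]+D["R"]@[0,0,.0915],(0,0,255));d([.4931,.0134,.05],(0,255,0))
cv2.imwrite("pics/w12c.png",big)
im=arm.read_camera("scene");cv2.imwrite("pics/s12.png",cv2.resize(im[130:230,250:370],None,fx=5,fy=5,interpolation=cv2.INTER_CUBIC))
E
```

```text
time: 17.0
tcp_pos: [0.4941, 0.0143, 0.1564]
eef_rot: [-180.0, -0.1, -16.2]
ft_force: [0.0, 0.7, -0.4]
width: 0.0102
17.0 [0.4941 0.0143 0.1564] [-1.79976658e+02 -9.47355973e-02 -1.62490623e+01]
[227.6 314.2]
[221.4 290.4]
```

View pics/w12c.png

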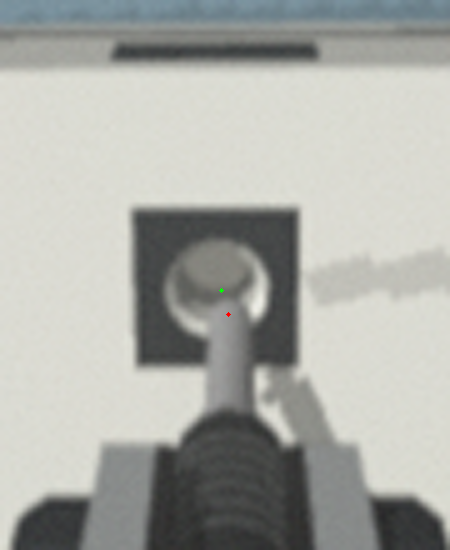

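View pics/s12.png

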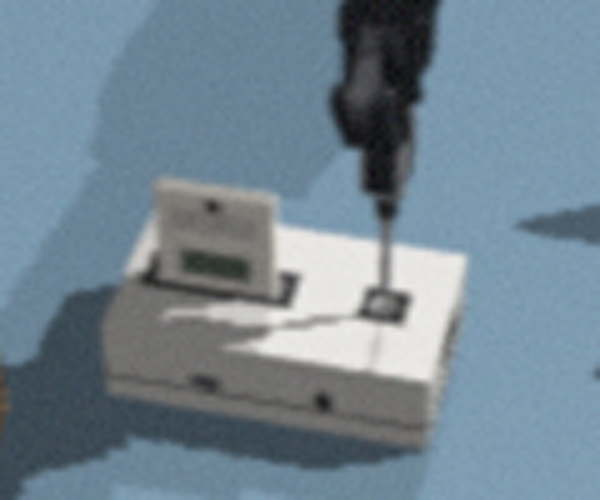

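```bash
python3 -m jog '[[-0.0014,0.0007,0,0,0,0,255],[-0.0014,0.0007,0,0,0,0,255],[-0.0014,0.0007,0,0,0,0,255]]'
python3 look.py w13
python3 - <<'E'
import pickle
from h import *
D=pickle.load(open("w13.pkl","rb"));c=D["cal"]
S=5;x0,y0=270,150
big=cv2.resize(D["im"][y0:y0+110,x0:x0+90],None,fx=S,fy=S,interpolation=cv2.INTER_CUBIC)
def d(X,col):
    q=((proj(c,[X])[0]-[x0,y0]+.5)*S-.5);print(q.round(1));cv2.circle(big,tuple(q.round().astype(int).tolist()),2,col,-1)
d(D["p"]+D["R"]@[0,0,.0915],(0,0,255));d(D["p"]+D["R"]@[0,0,D["p"][2]-.05],(255,0,0));d([.4931,.0134,.05],(0,255,0))
cv2.imwrite("pics/w13c.png",big)
E
```

```text
time: 17.4
tcp_pos: [0.4918, 0.0144, 0.1555]
eef_rot: [180.0, -0.0, -16.2]
ft_force: [0.7, -0.3, 0.4]
width: 0.0102
17.4 [0.4918 0.0144 0.1555] [ 1.79996681e+02 -2.64571559e-02 -1.61977586e+01]
[227.3 313.7]
[227.3 283.8]
[237.4 287.6]
```

View pics/w13c.png

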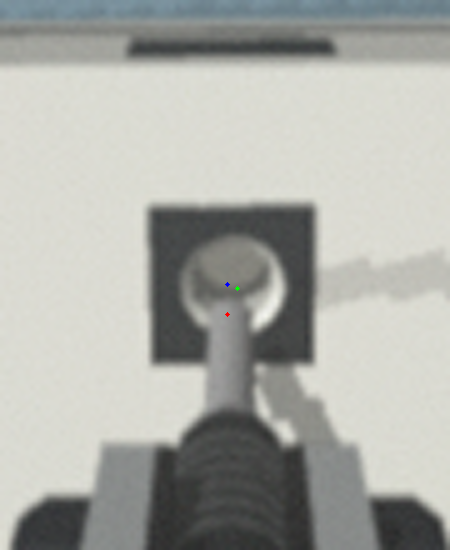

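```bash
python3 -m jog '[[0.0005,0.0003,0.006,0,0,0,255],[0.0005,0.0003,0.013,0,0,0,255],[0.0005,0.0003,0.02,0,0,0,255],[0.0005,0.0003,0.025,0,0,0,255],[0.0005,0.0003,0.025,0,0,0,255]]'
python3 -m jog '[[0,0,0.001,0,0,0,255],[0,0,0.002,0,0,0,255],[0,0,0.002,0,0,0,255]]'; python3 -m jog '[[0,0,0.001,0,0,0,255],[0,0,0.002,0,0,0,255],[0,0,0.002,0,0,0,255]]'; python3 -m jog '[[0,0,0.001,0,0,0,255],[0,0,0.002,0,0,0,255],[0,0,0.002,0,0,0,255]]'
```

```text
time: 17.95
tcp_pos: [0.4916, 0.014, 0.1292]
eef_rot: [180.0, 0.1, -16.2]
ft_force: [0.8, 0.3, 0.5]
width: 0.0104
time: 18.25
tcp_pos: [0.4923, 0.0139, 0.1284]
eef_rot: [180.0, -0.0, -16.2]
ft_force: [-0.3, -0.6, 0.6]
width: 0.0105
time: 18.55
tcp_pos: [0.4921, 0.0139, 0.1262]
eef_rot: [180.0, 0.0, -16.2]
ft_force: [0.6, 0.7, -0.4]
width: 0.0105
time: 18.85
tcp_pos: [0.4923, 0.014, 0.1244]
eef_rot: [-180.0, -0.0, -16.2]
ft_force: [-0.3, -0.1, 2.7]
width: 0.0101
```

```bash
python3 -m jog '[[0,0,0.001,0,0,0,255],[0,0,0.002,0,0,0,255],[0,0,0.003,0,0,0,255],[0,0,0.003,0,0,0,255]]'; python3 -m jog '[[0,0,0.001,0,0,0,255],[0,0,0.002,0,0,0,255],[0,0,0.002,0,0,0,255]]';
```

```text
time: 19.25
tcp_pos: [0.4923, 0.014, 0.1213]
eef_rot: [-180.0, -0.0, -16.2]
ft_force: [0.0, -0.5, 4.6]
width: 0.0103
time: 19.55
tcp_pos: [0.4926, 0.0141, 0.12]
eef_rot: [180.0, -0.1, -16.2]
ft_force: [-2.2, -1.6, 12.4]
width: 0.0105
```

```bash
python3 -m jog '[[0,0,0.0003,0,0,0,255],[0,0,0.0003,0,0,0,255],[0,0,0.0003,0,0,0,255]]'; python3 look.py w14
python3 - <<'E'
from h import *
for i in range(4):
    im=arm.read_camera("scene");p,R,s=pose();print(s["time"],p.round(4),np.round(s["ft_force"],1),round(s["width"],4))
cv2.imwrite("pics/s14.png",cv2.resize(im[100:260,170:500],None,fx=2.4,fy=2.4,interpolation=cv2.INTER_CUBIC))
E
```

```text
time: 19.85
tcp_pos: [0.4927, 0.0141, 0.1199]
eef_rot: [180.0, -0.1, -16.2]
ft_force: [-2.2, -0.1, 13.9]
width: 0.0101
19.85 [0.4927 0.0141 0.1199] [ 1.79999152e+02 -7.52559908e-02 -1.61958781e+01]
19.95 [0.4927 0.0141 0.1199] [-2.4  0.  14.2] 0.0106
20.0 [0.4927 0.0141 0.1199] [-2.9 -0.  13.9] 0.0106
20.05 [0.4927 0.0141 0.12  ] [-2.9  0.1 15.1] 0.0107
20.1 [0.4927 0.0141 0.1199] [-3.9 -0.3 14.3] 0.0104
```

View pics/w14.png

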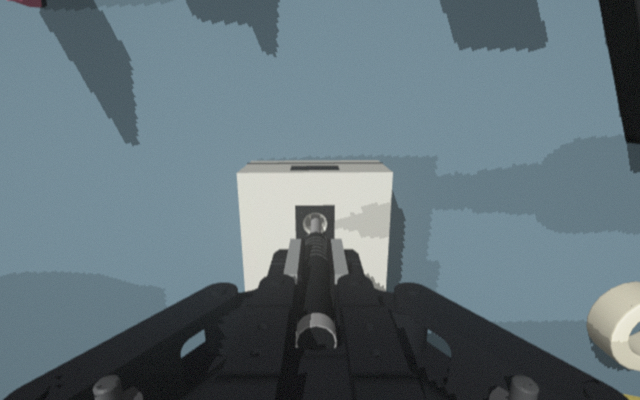

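View pics/s14.png

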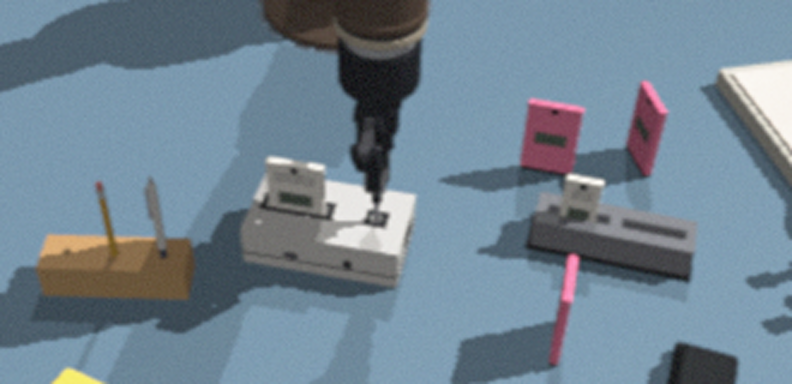

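The picture shows the stylus pin down the hole at wrist pixel (315, 222), the logger standing in the slot, and everything else unmoved. The push holds steady at about 14 N, so I'm handing in.

```bash
python3 -c "
from rig import arm
print(arm.hand_in());s=arm.observe();print(s['time'],s['tcp_pos'],s['ft_force'],s['width'])"
```

```text
the job is handed in; nothing more can be done
None
the job is handed in; nothing more can be done
```

The job is done and handed in at about 20.1 s of the 58 s allowed; `hand_in` gave no verdict, as expected.

- **Logger:** I took the wide logger from the stand's +y slot and slid it into the station slot. It met the floor with the TCP at 0.089 m, as predicted, and I pressed it home with about 22 N, then let go. A wrist picture afterwards put its top at about 109 mm, which is the seated height.
- **Stylus and button:** I then took the stylus from the pen block and put its pin through the round hole. It touched the button with the TCP at about 0.125 m and reached the hard stop at 0.120 m. That is 5 mm of travel.
- **Final state:** At hand-in the arm was still gripping the stylus and pushing down steadily with about 14 N; the button needs 5 N to stay fully down.
- **Other objects:** In the last scene picture the small logger, the three pink look-alikes, the pencil and the ball pen stood where they were.
- **Checks that were off:**
  - The jaws read about 10.4 mm on the 12 mm barrel.
  - The push also showed a 2–4 N sideways force.
  - The button's position could not be read directly, so "fully down" rests on the travel and the force step.

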